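# Load a terminal strip into the spring magazine and shut the rail

### The arm

A 6-joint arm with a two-finger parallel gripper is mounted at the origin on the work surface. World frame = base frame: x ahead of the robot, y to its left, z up, the work surface at z = 0. Lengths are in mm, angles in rad, forces in N, time in s.
With the tool pointing down it reaches from about 300 to 775 mm from the base axis. Payload 14.6 kg.
Tool frame: the origin (TCP) lies on the centre line of the jaws, within the pads' length; the fingertips stand 19 mm ahead of it and the grasp point (between the pads) is the TCP (bot.tip_reach is the distance from the TCP to the fingertips, in mm); y points along the fingers, x is the direction in which the jaws open and shut, and the axes are right-handed (so a half turn about y gives the same grasp; the last joint's range is limited). The gripper opens to 85 mm and grips with 20 to 120 N. Pads are 22 mm wide; open, the fingers measure 114 mm over their backs; the gripper's body (76 mm by 85 mm) begins 54 mm behind the grasp point. The pads swing forward as they close: fully open they stand 13 mm farther back than shut.
Start: joints at [-1.355, 0.3, 1.521, -0, 1.321, -0.067], TCP at [153.468, -528.145, 250.281] pointing down, gripper open.
Joint ranges: [-3.03, 3.03], [-0.79, 2.21], [0.23, 2.52], [-1.04, 4.18], [0, 3.07], [-2.55, 2.55]. Speed limits (rad/s): [2.22, 2.22, 2.57, 3.14, 3.14, 3.14].

### API

Orientations are given as a unit quaternion [w, x, y, z].
In Python, from rig import bot gives the robot as it stands. Calls block until the motion is done:
- bot.move_to(position, orientation): joint-space move of the TCP to a pose.
- bot.servo_line(position, attitude=None, speed=150, until_force=None): straight line of the TCP; attitude=None keeps the orientation; speed is the mean speed in mm/s. With until_force (N) it stops when the force on the tool has changed by that much, and returns True; else False.
- bot.move_joints(angles): joint-space move.
- bot.move_gripper(opening, grip_force=None): finger opening in mm; grip_force is the grip in N (None keeps the last); returns when the fingers have stopped.
- bot.dwell(seconds).
- bot.ik(position, orientation): joint angles nearest the present ones, or None.
- bot.read_state(): the state.
- bot.read_camera(name): name is "scene" or "top" or "wrist"; returns a dict with "image" (420x560x3 uint8, blue, green, red), "depth" (420x560 float32, mm along the optical axis (not along the pixel's ray), 0 where there is no reading), "fovy" (degrees; the focal length in pixels is half the picture's height over the tangent of half this angle, whatever the lens; pixels are square), "cx", "cy" (the principal point, pixels), "eye" and "attitude" of the camera in the world; the wrist camera has in their place "mount" (4x4, takes a point from camera to tool coordinates, whose origin is the TCP and whose axes are the tool frame's). Camera axes: x right, y down, z forward; pixel columns grow to the right and rows downward; lengths in mm; the calibration is good to about 2 mm. A picture is of the moment at which its call begins: read the wrist's pose just before it.
A pose or a line that the arm cannot do raises bot.MotionError and nothing moves.
- bot.finish_job(): hands the job in, once; it reports no verdict.
The state is a dict: "clock": time; "joint_positions": joint angles; "qvel": joint speeds; "effort": joint torques, N m; "ee_pos": TCP position; "tool_rot": TCP orientation; "ft_force": force on the tool from outside, world axes, zero at the start; "moment": the same for the moment, N m; "grip_width": finger opening in mm.
Only numpy, scipy, OpenCV 4.12 (cv2) and the standard library are available. Lean on these libraries where they do the work, as an engineer would, in place of code of your own. Each camera call takes 0.05 s, during which the arm holds its last target.

### The job

Load the loose terminal strip into the channel of the feed magazine: push it against the spring follower until its other end clears the end stop, and let it down flat on the channel floor between stop and follower, without forcing it. Then slide the cover rail fully shut over the end of the strip and let go. Leave the other things on the bench alone.

Things in the scene. Friction and masses are not known exactly. Their poses are not given: they have to be found in the camera images.
- strip: Loose terminal strip: a straight black plastic bar 120 mm long (x), 14 mm wide (y), 16 mm high, with a grey rib 112 x 6 x 4 mm high along the middle of its top (20 mm high in all), brass contacts in its sides; about 60 g. Both ends are alike: either may go first. It lies flat on the bench, rib up. Origin: centre of its underside, z up.
- magazine: Fixed feed magazine: base 315 x 64 x 8 mm with a narrow aluminium channel along its x, open on top. Origin on the bench under the middle of a nominally loaded strip; +x to the follower, -x to the rail. A sled in the channel carries end stop and follower together; it is clamped up to 15 mm either way along x, unmeasured. Strip and magazine must not press each other over 25 N.
- seat (a point): Point on the channel floor's centre line, 40 mm above the magazine's origin, axes as the magazine's. Channel in mm: 16.5 wide inside, 24 outside, wall tops 21.5 above the floor, slightly flared at the top. From x = -42 to +42 no walls, and floor only 12 wide, so fingers can hold the strip's sides there. A loaded strip's origin lies here, up to 18 mm off along x.
- stop_place (a point): Nominal place of the inner top edge of the steel end stop, at x = -60 mm, 6 mm above the channel floor; the real stop, with the sled, is up to 15 mm off along x. It is a bar across the channel, 8 mm long (x), 6 mm high. The strip may ride on its top until its tail clears it and drops behind.
- follower_place (a point): Nominal place of the free follower's face, at x = +51 mm, 10 mm above the floor; really up to 15 mm off along x, with the stop. The follower is a brass block 20 mm high filling the channel, pushed to -x by a spring (3 N at first, 0.25 N more per mm). Free, it is 111 mm from the stop's face: the 120 strip must drive it back 9 to clear the stop; after 12.5 it meets a hard end.
- rail (a joint): Opening of the steel cover rail in m: 0 fully shut, 0.075 fully open (towards the magazine's -x); starts at 0.063 to 0.073. Plate (in mm) 70 long, 32 wide, 4 thick, underside 62 above the bench (2 over a loaded strip), 9 deep skirts outside the walls; leading edge at x = -30 minus the opening. Runs stiffly (about 3 N), stays where left. A strip riding on the stop blocks it.
- rail_tab (a point): Centre of the top of the rail's black finger tab, 95 mm above the bench: the tab is a block 14 mm long (x), 18 mm wide (y), standing 29 mm high on the plate's top. It is at x = -65 mm minus the opening in the magazine's frame; axes as the magazine's.
- meter: Bystander: yellow hand-held meter lying flat, 85 x 165 x 41 mm high; origin under its centre.
- spool: Bystander: steel spool ring standing on its flat, 60 mm across, 35 mm high; origin under its centre.
- driver: Bystander: screwdriver with an orange handle lying on the bench, about 200 mm long; its origin lies at bench level under it.
- partsbin: Bystander: small grey open bin 100 x 140 x 45 mm high with one divider; origin under its centre.
Mind the look-alikes: they are no part of the job. Of the things that look like the strip, the middle-sized one is meant.

How it is judged:
By the outcome, as a careful person would: the job done as asked, in the order asked, and still so for the second after the job is handed in, with the robot touching nothing.
It also fails if it takes over 70 s, if anything falls off the work surface, if the arm or the gripper's body presses on something with over 40 N, if the wrist force passes 120 N, or if a joint passes its speed limit or range.

## Working session

There is one attempt and no reset: what is moved stays moved. The work goes in short steps, each a Python script; the robot and the scene stay as the last script left them, time stands still between calls to the robot, and variables do not carry over. Pictures are saved under pics/ and viewed, and the job is handed in when it is done.

```bash
ls; mkdir -p pics
cat > h.py <<'E'
import numpy as np, cv2
from rig import bot
from scipy.spatial.transform import Rotation as R
def rot(q): return R.from_quat([q[1],q[2],q[3],q[0]]).as_matrix()
def quat(M):
    q=R.from_matrix(M).as_quat(); return [q[3],q[0],q[1],q[2]]
def grab(name):
    s=bot.read_state(); c=bot.read_camera(name)
    f=210/np.tan(np.radians(c["fovy"])/2)
    if name=="wrist":
        T=np.eye(4);T[:3,:3]=rot(s["tool_rot"]);T[:3,3]=s["ee_pos"];T=T@np.array(c["mount"])
    else:
        T=np.eye(4);T[:3,:3]=rot(c["attitude"]);T[:3,3]=c["eye"]
    np.savez(f"pics/{name}.npz",img=c["image"],d=c["depth"],f=f,cx=c["cx"],cy=c["cy"],T=T)
    return c
def load(name): return dict(np.load(f"pics/{name}.npz"))
def px(D,u,v,z=None):
    """world point at pixel by depth, or by plane z"""
    r=np.array([(u-D["cx"])/D["f"],(v-D["cy"])/D["f"],1.0]); T=D["T"]
    if z is None:
        p=r*D["d"][int(round(v)),int(round(u))]; return T[:3,:3]@p+T[:3,3]
    d=T[:3,:3]@r; return T[:3,3]+d*(z-T[2,3])/d[2]
def cloud(D):
    v,u=np.mgrid[0:420,0:560]; d=D["d"]
    P=np.stack([(u-D["cx"])/D["f"]*d,(v-D["cy"])/D["f"]*d,d],-1)
    P=P@D["T"][:3,:3].T+D["T"][:3,3]; P[d<=0]=np.nan; return P
def crop(D,u0,v0,u1,v1,k,fn):
    cv2.imwrite(fn,cv2.resize(D["img"][v0:v1,u0:u1],None,fx=k,fy=k,interpolation=cv2.INTER_CUBIC))
E
python3 - <<'E'
from h import *
for n in ("scene","top"):
    c=grab(n); cv2.imwrite(f"pics/{n}0.png",c["image"]); print(n,c["fovy"],c["cx"],c["cy"],c["eye"],c["attitude"])
s=bot.read_state(); print(s["clock"],s["tool_rot"],s["ft_force"],s["grip_width"])
print(rot(s["tool_rot"]))
E
```

```text
pics
scene 54.91693788953023 274.4440640897388 216.60053613759774 [ 948.00380955 -625.67478319  694.59270102] [-0.41360679  0.86700264  0.25299557 -0.11501776]
top 55.95801431564604 282.1768422833371 211.0903745151041 [ 439.2540671    13.64242089 1236.75996535] [-0.03755153  0.71109332 -0.69997867  0.05446132]
0.1 [ 0.565723   -0.56521851  0.42483647 -0.42426347] [-0.22727429 -0.83427999 -0.47303484] 85.19809948610921
[[ 2.79028963e-01 -2.19670419e-04  9.60282661e-01]
 [-9.60282083e-01  1.05709035e-03  2.79029037e-01]
 [-1.07639996e-03 -9.99999417e-01  8.40132557e-05]]
```

View pics/scene0.png

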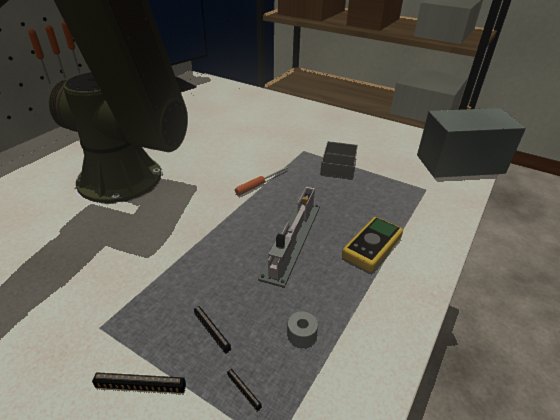

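View pics/top0.png

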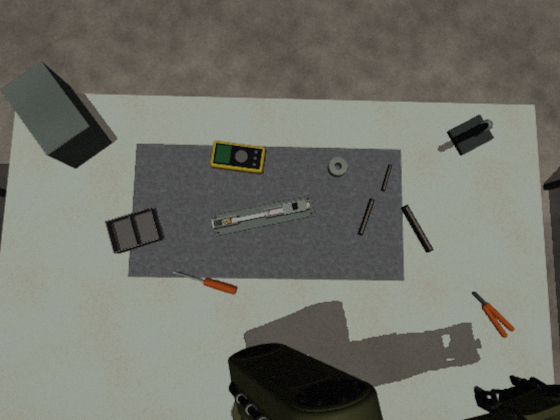

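Three strip look-alikes in the top view are at (386,178), (367,216) and (417,228). The one at (367,216) looks middle-sized, so I'll measure all three and confirm it in a crop.

Run:
```python
from h import *
D=load("top"); P=cloud(D)
crop(D,340,150,450,260,5,"pics/topA.png"); crop(D,200,180,330,250,6,"pics/topB.png")
D2=load("scene"); crop(D2,85,290,275,415,4,"pics/scA.png"); crop(D2,250,175,330,295,5,"pics/scB.png")
for n,(u,v) in dict(small=(386,178),mid=(367,216),large=(417,228)).items():
    w=P[v-30:v+30,u-25:u+25].reshape(-1,3); c=px(D,u,v)
    w=w[(w[:,2]>8)&(w[:,2]<40)&(np.linalg.norm(w[:,:2]-c[:2],axis=1)<100)]
    # cluster near the line via grey connectivity
    m=((P[...,2]>8)&(P[...,2]<45)).astype(np.uint8)
    k,l=cv2.connectedComponents(m); i=l[v,u]; Q=P[l==i] if i else w
    r=cv2.minAreaRect(Q[:,:2].astype(np.float32)); print(n,c.round(),i,len(Q),r,np.nanpercentile(Q[:,2],[10,50,95]))
```

```text
small [ 711. -342.   15.] 128 92 ((714.610595703125, -345.3946838378906), (11.16489028930664, 87.62316131591797), 73.10862731933594) [ 9.82353618 13.98944861 18.47275276]
mid [ 588. -279.   22.] 214 190 ((585.7991333007812, -277.464599609375), (14.753661155700684, 118.06106567382812), 70.4081039428711) [12.97327314 18.13047722 24.01858476]
large [ 552. -431.   31.] 230 384 ((551.74951171875, -436.2033996582031), (160.47775268554688, 21.114315032958984), 28.930757522583008) [13.8368478  23.33657348 30.5691944 ]
```

View pics/topA.png

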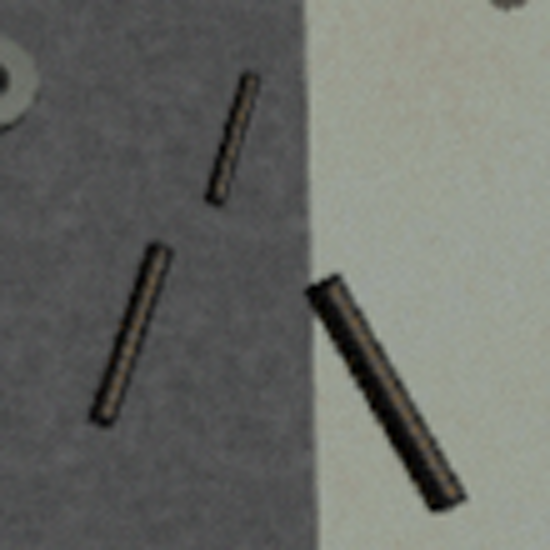

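View pics/topB.png

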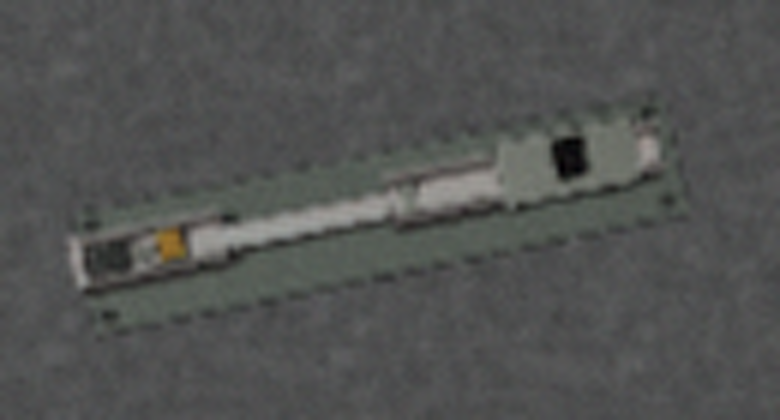

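View pics/scB.png

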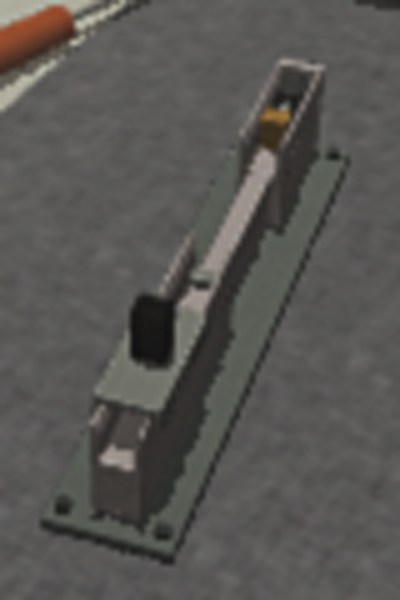

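The crop confirms it. The middle strip at (367,216) measures about 118 x 15 mm and 20 mm high, against 88 and 160 mm for the other two. In topB the base corners are at about crop (80,215), (650,97), (685,215) and (100,335). The brass follower is on the left and the rail with its black tab is on the right, so magazine +x points left in the image.

Run:
```python
from h import *
D=load("top")
C=[px(D,200+a/6,180+b/6,8)[:2] for a,b in [(80,215),(650,97),(685,215),(100,335)]]
C=np.array(C);print(C.round(1)); 
print([np.linalg.norm(C[i]-C[(i+1)%4]).round(1) for i in range(4)], C.mean(0))
ax=(C[0]+C[3]-C[1]-C[2]);print("yaw",np.arctan2(ax[1],ax[0]))
print("tab",px(D,200+570/6,180+157/6,95),"follower",px(D,200+172/6,180+243/6,60))
print(np.array(bot.read_camera("wrist")["mount"]).round(3), bot.read_camera("wrist")["fovy"])
```

```text
[[ 581.8  199.8]
 [ 649.4  -96.6]
 [ 587.2 -115.3]
 [ 519.6  187.2]]
[np.float64(304.0), np.float64(64.9), np.float64(309.9), np.float64(63.4)] [584.48930117  43.78147662]
yaw 1.7927669393723273
tab [604.17632905 -49.92074347  95.        ] follower [562.52420114 145.81539316  60.        ]
[[   1.       0.       0.       0.4  ]
 [  -0.      -0.298    0.954 -123.866]
 [   0.      -0.954   -0.298   76.612]
 [   0.       0.       0.       1.   ]] 62.54637210362311
```

```bash
cat >> h.py <<'E'
def Q(yaw):
    """tool down, tool z at this world yaw"""
    z=np.array([np.cos(yaw),np.sin(yaw),0]); y=np.array([0,0,-1.]); return quat(np.column_stack([np.cross(y,z),y,z]))
E
python3 - <<'E'
from h import *
print(bot.tip_reach)
for n,p,ys in (("strip",[586,-277,22],(-.34,2.80)),("stripview",[586,-277,200],(-.34,2.80)),("mag",[575,80,62],(-1.349,1.793)),("view",[575,60,250],(-1.349,1.793)),("tab",[604,-50,90],(-1.349,1.793,.222,-2.92))):
    for y in ys:
        q=bot.ik(p,Q(y)); print(n,y,None if q is None else np.round(q,2))
E
```

```text
19.0
strip -0.34 [-0.5   0.77  1.38 -0.    0.99  1.41]
strip 2.8 [-0.5   0.77  1.38 -0.    0.99 -1.73]
stripview -0.34 [-0.5   0.56  1.27 -0.    1.31  1.41]
stripview 2.8 [-0.5   0.56  1.27 -0.    1.31 -1.73]
mag -1.349 None
mag 1.793 [ 0.08  0.58  1.59 -0.    0.97 -0.15]
view -1.349 None
view 1.793 [ 0.04  0.36  1.44 -0.    1.34 -0.18]
tab -1.349 None
tab 1.793 [-0.14  0.59  1.5  -0.    1.05 -0.37]
tab 0.222 [-0.14  0.59  1.5  -0.    1.05  1.21]
tab -2.92 [-0.14  0.59  1.5  -0.    1.05 -1.94]
```

Run:
```python
from h import *
bot.move_to([572,95,170],Q(1.793)); c=grab("wrist"); cv2.imwrite("pics/w1.png",cv2.resize(c["image"],None,fx=1.4,fy=1.4)); print(bot.read_state()["clock"])
```

```text
2.9167
```

View pics/w1.png

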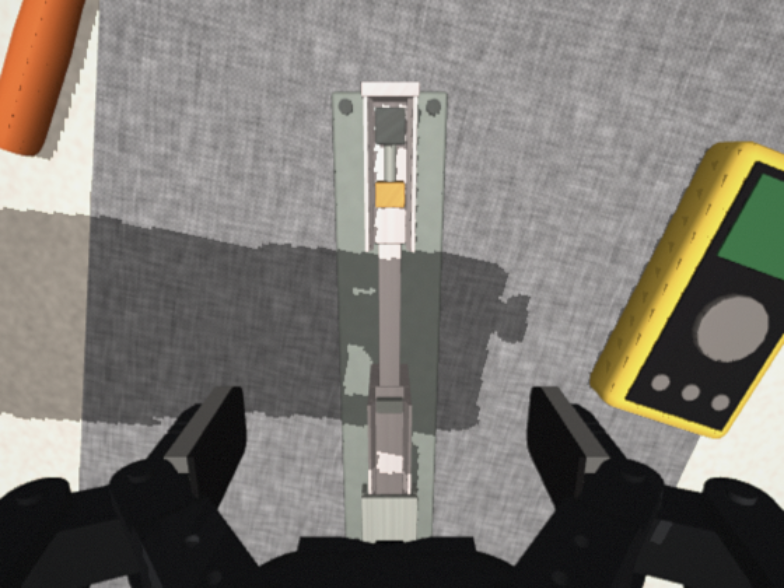

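The wrist view shows the follower's top at (390,194), the stop bar at about (389,400), the rail's leading edge at about (389,497), and the wall gap ends at about y=250 and y=400. Next I'll enlarge it.

Run:
```python
from h import *
D=load("wrist"); crop(D,230,50,330,200,4,"pics/w1a.png"); crop(D,230,250,330,390,4,"pics/w1b.png")
P=cloud(D)
for v in range(60,385,6): print(v,P[v,278].round(1),end=" | " if v%12 else "\n")
```

```text
60 [551.4 195.2  61.3]
66 [552.2 191.7  62.4] | 72 [552.7 190.1  42.2]
78 [553.7 185.3  57.9] | 84 [554.5 181.7  58.9]
90 [555.3 178.3  57.4] | 96 [556.1 174.7  58.6]
102 [556.9 171.1  58.6] | 108 [557.8 167.5  52.4]
114 [558.6 163.7  51.4] | 120 [559.5 160.   53.7]
126 [560.3 156.1  52.8] | 132 [561.  152.8  60.8]
138 [561.9 149.   60.8] | 144 [562.8 145.1  60. ]
150 [564.3 139.   40.1] | 156 [565.3 134.7  40. ]
162 [566.2 130.4  40.1] | 168 [567.1 126.4  41.7]
174 [568.3 121.4  38.1] | 180 [569.1 117.6  41.3]
186 [570.3 112.7  39.4] | 192 [571.2 108.5  40.8]
198 [572.2 103.9  40.5] | 204 [573.3  99.4  41. ]
210 [574.4  94.4  39.6] | 216 [575.4  90.   40.7]
222 [576.5  85.   39.9] | 228 [577.6  80.1  39.7]
234 [578.7  75.6  40.6] | 240 [579.8  70.5  40. ]
246 [581.   65.6  40.1] | 252 [582.   61.   41.2]
258 [583.2  55.5  40.3] | 264 [584.4  50.4  40.3]
270 [585.4  45.8  41.4] | 276 [586.8  40.   40.3]
282 [588.   34.7  40.4] | 288 [588.3  33.1  47.4]
294 [589.6  27.1  46.1] | 300 [591.6  18.5  40.7]
306 [592.8  13.1  40.9] | 312 [594.2   7.   40.1]
318 [595.5   1.3  40.1] | 324 [596.9  -4.6  39.9]
330 [598.2 -10.5  39.9] | 336 [599.4 -15.8  40.8]
342 [600.9 -22.4  39.9] | 348 [602.1 -27.8  40.7]
354 [598.9 -14.1  65.5] | 360 [599.9 -18.8  66.7]
366 [601.1 -24.   67.1] | 372 [602.5 -30.   66.8]
378 [603.9 -36.2  66.3] | 384 [605.2 -41.9  66.5]
```

View pics/w1a.png

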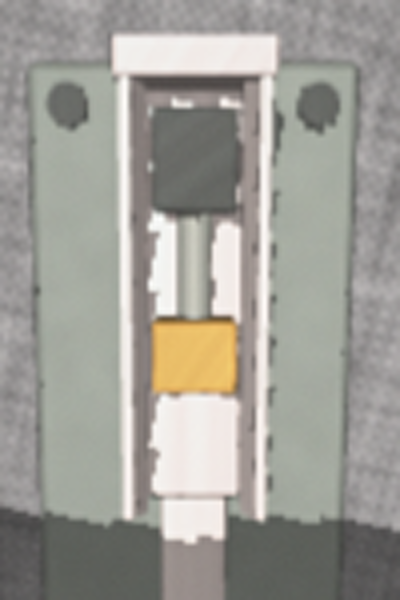

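View pics/w1b.png

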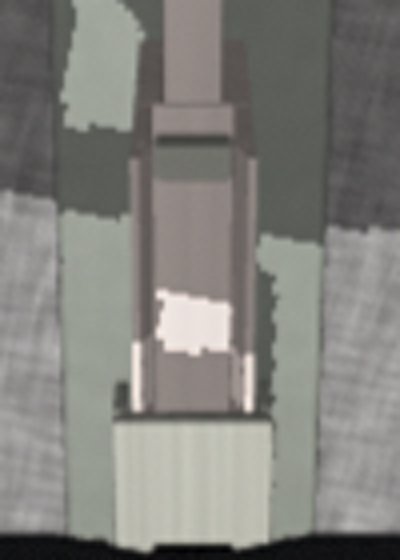

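Run:
```python
from h import *
D=load("wrist")
A=lambda x,y,z:px(D,230+(x-.0)/4-.375,50+y/4-.375,z)[:2]
B=lambda x,y,z:px(D,230+x/4-.375,250+y/4-.375,z)[:2]
pts=dict(endcap=A(195,54,61.5),foll=A(195.5,356,60),wide=A(195,450,40),nar=A(194,570,40),nar2=B(194,50,40),stop=B(193.5,163,46),wide2=B(192.5,260,40),rail=B(193,418,66))
X=np.array(list(pts.values())); c=X.mean(0); a=np.linalg.svd(X-c)[2][0]; a*=np.sign(a[1]); print("yaw",np.arctan2(a[1],a[0]),a)
n=np.array([-a[1],a[0]])
for k,p in pts.items(): print(k,p.round(1),"off",((p-c)@n).round(2))
p42=A(195,497,40); m42=B(193,103,40); print("+42",p42,"-42",m42,"len",(p42-m42)@a)
o=(p42+m42)/2; o=c+a*((o-c)@a); print("origin",o)
s=lambda p:((p-o)@a).round(2)
print("follower face top edge",s(A(195.5,393,60)),"stop inner top",s(B(193,145,46)),"stop inner bottom",s(B(193,133,40)),"stop outer top",s(B(193,180,46)),"rail edge top",s(B(193,418,66)), "bottom",s(B(193,412,62)))
for (x,y) in [(28,66),(354,66)]: print("base corner",s(A(x,y,8)))
print("walltop ends", s(A(130,517,61.5)), s(B(140,157,61.5)))
```

```text
yaw 1.7918321355361697 [-0.21924035  0.97567088]
endcap [552.  193.5] off 0.16
foll [562.3 148.6] off -0.04
wide [566.5 130.4] off -0.13
nar [571.4 108.3] off 0.0
nar2 [584.2  51.9] off -0.12
stop [588.9  30.3] off -0.04
wide2 [594.6   4.4] off 0.09
rail [598.7 -13.9] off 0.08
+42 [568.45561027 121.88555047] -42 [586.56927904  40.32711792] len 83.54543485403005
origin [577.46496273  81.09566466]
follower face top edge 63.12 stop inner top -48.02 stop inner bottom -48.59 stop outer top -55.95 rail edge top -97.32 bottom -99.16
base corner 118.98
base corner 118.98
walltop ends 42.37 -41.96
```

The magazine checks out. The stop edge is at x=-48.0 and the follower face at +63.1, which is 111.1 mm apart, so the sled is about +12 off. The rail's leading edge is at about -97.5, an opening of about 67 mm, and the heights match. Now the strip.

Run:
```python
from h import *
bot.move_to([586-75*np.cos(.34),-277+75*np.sin(.34),130],Q(-.34)); c=grab("wrist"); cv2.imwrite("pics/w2.png",cv2.resize(c["image"],None,fx=1.4,fy=1.4)); print(bot.read_state()["clock"])
D=load("wrist");P=cloud(D); m=(P[...,2]>10)&(P[...,2]<24)&(np.linalg.norm(P[...,:2]-[586,-277],axis=-1)<75)
k,l,st,_=cv2.connectedComponentsWithStats(m.astype(np.uint8)); i=1+np.argmax(st[1:,4]); X=P[l==i]; print(st[i],cv2.minAreaRect(X[:,:2].astype(np.float32)),np.percentile(X[:,2],[50,95]))
```

```text
4.3167
[ 265    6   24  191 4064] ((586.4876098632812, -276.905517578125), (14.414791107177734, 119.7430419921875), 70.44985961914062) [17.0140679  21.14913056]
```

View pics/w2.png

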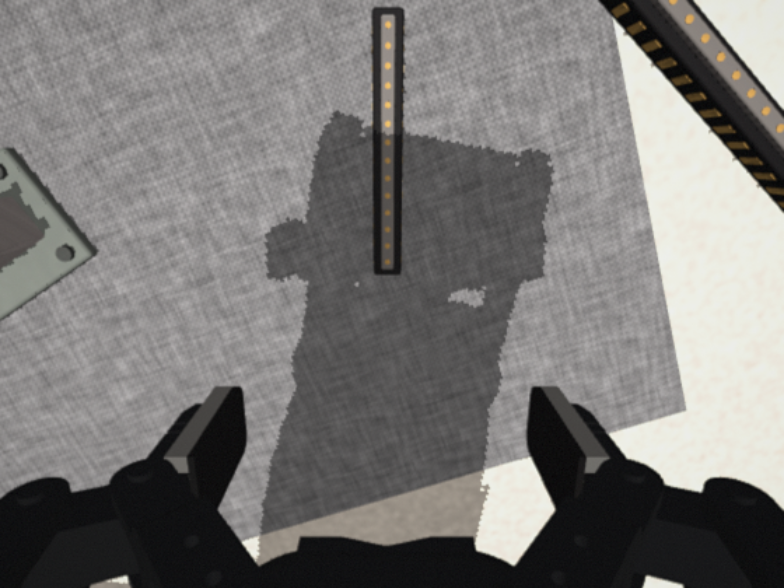

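The wrist view shows the whole strip, from (388,10) to (388,272) in the enlarged picture. It measures 119.7 x 14.4 mm at yaw -0.341, centred on (586.5,-276.9). I'll grasp it there.

Run:
```python
from h import *
q=Q(-.3412)
bot.move_to([586.5,-276.9,80],q); bot.move_gripper(35,40)
print(bot.servo_line([586.5,-276.9,22],speed=120,until_force=8), bot.read_state()["ft_force"].round(1))
bot.move_gripper(0,45); s=bot.read_state(); print(s["grip_width"],s["ee_pos"],s["ft_force"],s["clock"])
bot.servo_line([586.5,-276.9,130],speed=150); s=bot.read_state(); print(s["grip_width"],s["ft_force"])
c=grab("wrist"); cv2.imwrite("pics/w3.png",cv2.resize(c["image"],None,fx=1.4,fy=1.4))
```

```text
False [-0.2 -0.6  0.5]
12.565643694951563 [ 587.04106399 -277.16728014   23.18602313] [-0.57415483  1.10357429  6.50073827] 6.2583
12.543782975028497 [-0.24840448 -0.32106313 -0.33675288]
```

View pics/w3.png

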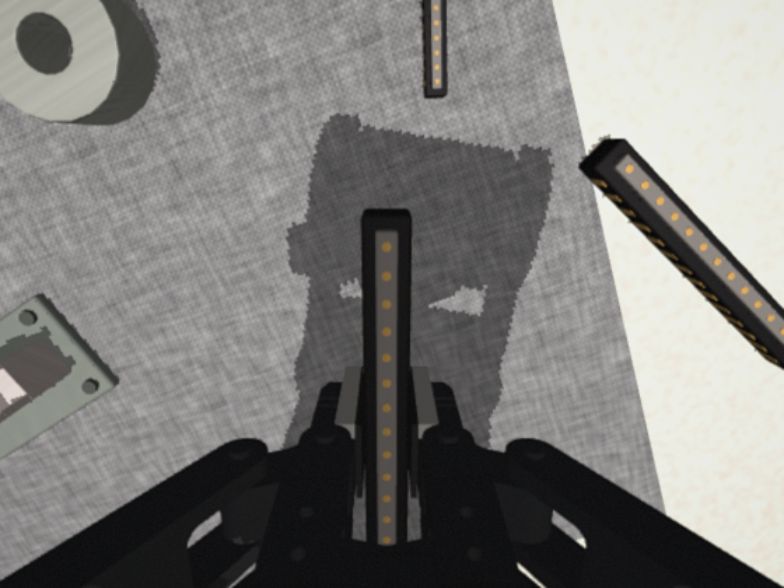

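The strip is held and still level, with its far end at (387,212) in the enlarged picture. I'll measure how it sits in the tool frame.

```bash
cat >> h.py <<'E'
def held():
    D=load("wrist"); v,u=np.mgrid[0:420,0:560]; d=D["d"]
    s=bot.read_state(); T=np.eye(4);T[:3,:3]=rot(s["tool_rot"]);T[:3,3]=s["ee_pos"]
    P=cloud(D); return (P-T[:3,3])@T[:3,:3]
E
python3 - <<'E'
from h import *
D=load("wrist");print(bot.read_state()["ee_pos"],rot(bot.read_state()["tool_rot"]).round(4)[2])
t=held()
m=(t[...,1]<30)&(t[...,1]>-15)&(abs(t[...,0])<9)&(t[...,2]>12)&(t[...,2]<75)
k,l,st,_=cv2.connectedComponentsWithStats(m.astype(np.uint8)); i=1+np.argmax(st[1:,4]); X=t[l==i]; print(st[i]); 
print("end z", np.percentile(X[:,2],[98,99.7,100]))
for lo,hi in((20,30),(30,40),(40,50),(50,56)):
    q=X[(X[:,2]>lo)&(X[:,2]<hi)]; r=q[abs(q[:,0])<2]; b=q[(abs(q[:,0])>4.2)&(abs(q[:,0])<6)]
    print(lo,"x",np.percentile(q[:,0],[1,99]).round(2),"rib y",np.median(r[:,1]).round(2),"body y",np.median(b[:,1]).round(2))
crop(D,235,140,320,300,4,"pics/w3a.png")
E
```

```text
[ 586.00686728 -276.66759531  128.61014754] [-3.0e-04 -1.0e+00 -2.1e-03]
[ 258  149   36  125 4264]
end z [59.88822864 60.0017685  60.08722643]
20 x [-6.82  6.68] rib y 2.61 body y 6.62
30 x [-7.01  6.88] rib y 2.68 body y 6.69
40 x [-6.92  6.81] rib y 2.59 body y 6.64
50 x [-6.79  6.65] rib y 2.71 body y 6.7
```

View pics/w3a.png

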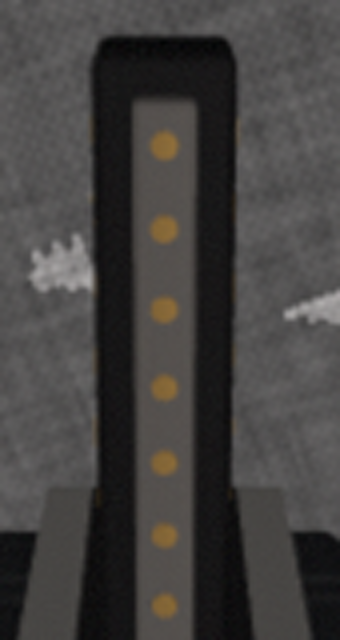

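```bash
cat >> h.py <<'E'
O=np.array([577.46,81.10]); YAW=1.7918; A=np.array([np.cos(YAW),np.sin(YAW)]); N=np.array([-A[1],A[0]])
def mag(x,z,y=0): return [*(O+A*x+N*y),z]
def where():
    s=bot.read_state(); p=np.array(s["ee_pos"]); f=np.array(s["ft_force"]); r=p[:2]-O; M=rot(s["tool_rot"])
    print(f"t {s['clock']:.2f} mag x {r@A:.2f} y {r@N:.2f} z {p[2]:.2f} yaw {np.arctan2(M[1,2],M[0,2]):.4f} F x {f[:2]@A:.2f} y {f[:2]@N:.2f} z {f[2]:.2f} grip {s['grip_width']:.2f}",flush=True)
E
python3 - <<'E'
from h import *
bot.servo_line([586.5,-276.9,170],speed=200)
bot.move_to(mag(0,150),Q(YAW)); where()
bot.servo_line(mag(0,100),speed=120); where(); bot.dwell(.3); where()
c=grab("wrist"); cv2.imwrite("pics/w4.png",cv2.resize(c["image"],None,fx=1.4,fy=1.4))
E
```

```text
t 8.92 mag x -0.60 y 0.06 z 149.61 yaw 1.7896 F x -0.53 y -0.30 z -0.23 grip 12.68
t 9.48 mag x -0.29 y -0.25 z 100.42 yaw 1.7912 F x -0.24 y -0.59 z 0.34 grip 12.77
t 9.78 mag x -0.05 y -0.20 z 100.59 yaw 1.7917 F x -0.62 y -0.44 z -1.44 grip 12.78
```

View pics/w4.png

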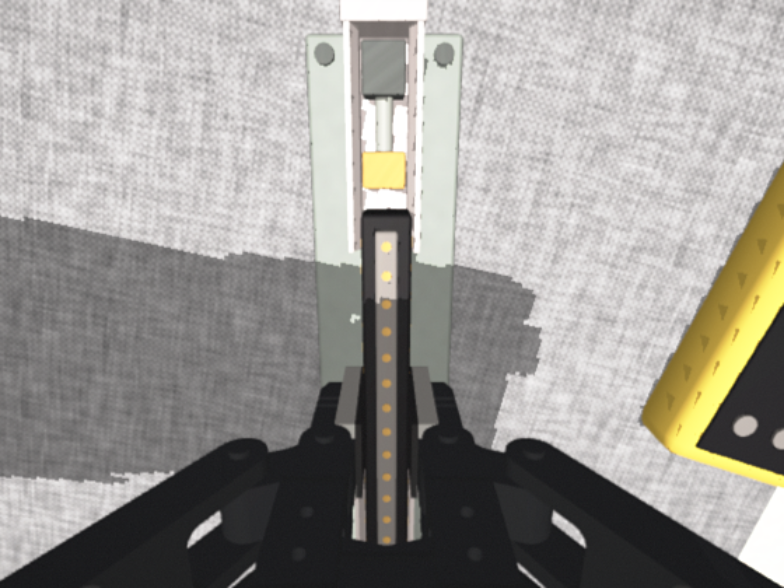

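The strip hangs over the channel with its lead end at (387,212), short of the follower at (384,170). The follower's centre column is about 2.5 px left of the strip's, so I'll measure the offset.

Run:
```python
from h import *
D=load("wrist"); crop(D,235,5,325,190,4,"pics/w4a.png"); t=held()
hsv=cv2.cvtColor(D["img"],cv2.COLOR_BGR2HSV); m=(hsv[...,0]>15)&(hsv[...,0]<32)&(hsv[...,1]>150)
m[:95]=0;m[150:]=0;m[:,:240]=0;m[:,310:]=0
X=t[m&(t[...,1]<42)]; print("foll tool x",np.percentile(X[:,0],[1,50,99]),"z",np.percentile(X[:,2],[1,99]),"y",np.median(X[:,1]))
w=t[20:175,235:325].reshape(-1,3); w=w[(w[:,1]>36)&(w[:,1]<41)]
for z in (60,75,90,105,115):
    q=np.sort(w[abs(w[:,2]-z)<4][:,0]); L=q[q<-3]; Rr=q[q>3]
    print(z,"wall top L",L[[0,-1]] if len(L) else "","R",Rr[[0,-1]] if len(Rr) else "")
```

```text
Traceback (most recent call last):
IndexError: index -1 is out of bounds for axis 0 with size 0
```

View pics/w4a.png

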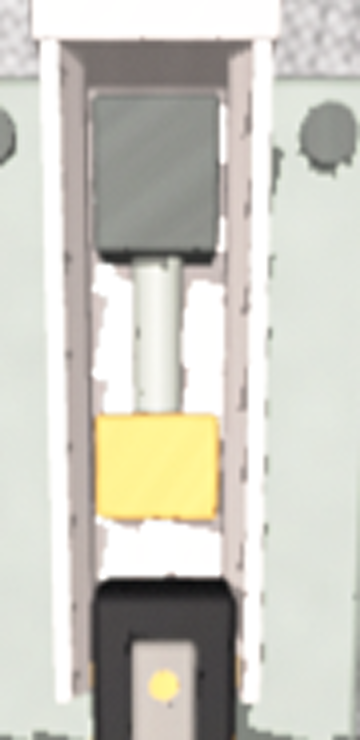

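Run:
```python
from h import *
D=load("wrist"); s=bot.read_state(); M=rot(s["tool_rot"])
def tl(x,y,z): return ((px(D,235+x/4-.375,5+y/4-.375,z)-s["ee_pos"])@M).round(2)
print("foll",tl(95,465,60),tl(218.5,465,60)); print("walls",tl(50.5,600,61.5),tl(264,600,61.5),"hi",tl(43,120,61.5),tl(275,120,61.5))
print("block",tl(93,170,60),tl(218,170,60)); zt=s["ee_pos"][2]-6.66
print("strip",tl(93,620,zt),tl(235,620,zt)); print("foll face",tl(157,517,60),"strip end",tl(164,578,zt))
```

```text
foll [-7.37 40.45 69.17] [ 6.81 40.46 69.17]
walls [-12.74  38.94  53.95] [12.27 38.96 53.95] hi [-12.3   38.94 104.63] [ 12.34  38.96 104.63]
block [ -7.13  40.44 100.02] [  6.4   40.45 100.02]
strip [-6.1   6.65 56.35] [ 7.29  6.66 56.35]
foll face [-0.26 40.45 63.33] strip end [ 0.59  6.66 60.27]
```

Run:
```python
from h import *
D=load("wrist"); t=held(); print(D["cx"],D["cy"])
for v in (155,165,180): 
    r=D["d"][v]; print(v,[(u,int(r[u]),round(float(t[v,u,0]),1)) for u in list(range(254,262))+list(range(290,298))], D["img"][v,252:300:1].mean(-1).astype(int))
```

```text
275.7035252634421 214.13440769648122
155 [(254, 164, -9.7), (255, 164, -9.3), (256, 166, -8.9), (257, 166, -8.4), (258, 130, -6.1), (259, 130, -5.7), (260, 129, -5.3), (261, 129, -4.9), (290, 129, 6.0), (291, 129, 6.4), (292, 130, 6.8), (293, 130, 7.2), (294, 162, 9.2), (295, 162, 9.7), (296, 161, 10.1), (297, 162, 10.6)] [230 168 175 179 181 143  76  51  58  61  61  60  60  61  62  61  60  60
  60  59  60  60  61  60  61  61  60  60  61  59  59  59  59  59  60  60
  58  58  58  56  44  50 124 163 254 255 255 254]
165 [(254, 165, -9.8), (255, 165, -9.3), (256, 167, -8.9), (257, 169, -8.6), (258, 131, -6.1), (259, 131, -5.7), (260, 131, -5.4), (261, 132, -5.0), (290, 130, 6.0), (291, 130, 6.4), (292, 131, 6.8), (293, 130, 7.2), (294, 164, 9.3), (295, 164, 9.8), (296, 163, 10.2), (297, 162, 10.6)] [228 179 178 179 180 127  64  53  67  71  73  71  71  71  62  50  93 119
 126 126 127 126 128 129 129 129 129 129 128 131 118  87  68  68  69  66
  68  67  68  63  36  67 189 200 253 255 255 252]
180 [(254, 220, -13.3), (255, 219, -12.6), (256, 220, -12.0), (257, 219, -11.3), (258, 133, -6.2), (259, 132, -5.8), (260, 133, -5.4), (261, 133, -5.0), (290, 133, 6.2), (291, 133, 6.5), (292, 133, 6.9), (293, 132, 7.3), (294, 218, 12.1), (295, 219, 12.8), (296, 219, 13.4), (297, 219, 14.1)] [233 223 224 225 227 190  97  49  63  70  69  71  70  70  66  79 163 196
 208 210 208 208 208 213 212 193 202 205 207 206 185 128  78  66  66  68
  67  66  66  59  46  55 124 186 233 238 244 236]
```

The held strip reads +0.55 in tool x and the channel reads -0.25. The jaws centre the strip, so the relative offset of about 0.8 mm is the part to trust. I'll shift by that, lower to just above the stop, and watch the forces.

Run:
```python
from h import *
bot.servo_line(mag(-.5,100,.85),Q(YAW),speed=60); bot.dwell(.2); where()
print(bot.servo_line(mag(-.5,80,.85),speed=60,until_force=5)); where()
print(bot.servo_line(mag(-.5,71.5,.85),speed=30,until_force=4)); bot.dwell(.2); where()
c=grab("wrist"); cv2.imwrite("pics/w5.png",cv2.resize(c["image"][0:210,190:370],None,fx=4,fy=4)[:800][::1] if 0 else cv2.resize(c["image"][0:190,215:335],None,fx=3.1,fy=3.1))
c=grab("scene"); cv2.imwrite("pics/s5.png",cv2.resize(c["image"][150:310,220:350],None,fx=3.7,fy=3.7))
```

```text
t 10.28 mag x -0.49 y 0.84 z 99.96 yaw 1.7918 F x 0.30 y -0.52 z -0.15 grip 12.47
False
t 10.77 mag x -0.48 y 0.99 z 79.60 yaw 1.7918 F x 0.13 y 0.27 z -1.10 grip 12.81
False
t 11.40 mag x -0.48 y 0.78 z 71.65 yaw 1.7919 F x 0.53 y -0.24 z -0.11 grip 12.61
```

View pics/w5.png

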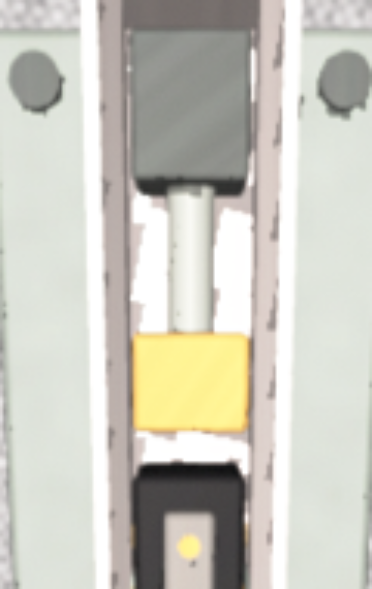

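View pics/s5.png

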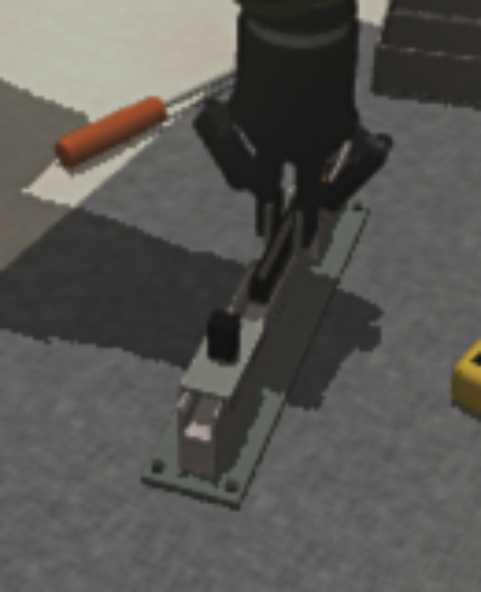

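The strip is inside the walls and centred, columns 134–244 against the follower's 133–248, with a gap before the follower and no contact force. I'll push toward the follower in small steps and watch for contact.

Run:
```python
from h import *
for x in np.arange(.5,6.1,.75):
    bot.servo_line(mag(x,71.5,.85),speed=15); bot.dwell(.1); 
    F=[]; 
    for _ in range(4): F.append(np.array(bot.read_state()["ft_force"])[:2]@A); bot.dwell(.03)
    print(x,np.mean(F).round(2),end=" "); where()
    if np.mean(F)<-6: break
```

```text
0.5 -0.24 t 11.98 mag x 0.46 y 0.85 z 71.52 yaw 1.7918 F x -0.02 y -0.65 z -1.05 grip 12.65
1.25 -0.14 t 12.47 mag x 1.23 y 0.85 z 71.50 yaw 1.7918 F x 0.46 y -0.18 z -0.85 grip 12.62
2.0 0.02 t 12.95 mag x 2.02 y 0.84 z 71.51 yaw 1.7918 F x -0.98 y 0.05 z -0.57 grip 12.37
2.75 0.04 t 13.43 mag x 2.74 y 0.84 z 71.52 yaw 1.7918 F x 0.02 y 0.38 z -0.09 grip 12.85
3.5 -0.46 t 13.92 mag x 3.48 y 0.87 z 71.48 yaw 1.7918 F x 0.79 y 0.18 z -0.30 grip 12.62
4.25 -2.17 t 14.40 mag x 4.16 y 0.85 z 71.51 yaw 1.7918 F x -1.60 y 0.22 z -0.65 grip 12.45
5.0 -3.41 t 14.88 mag x 4.97 y 0.84 z 71.51 yaw 1.7918 F x -3.39 y -0.26 z 0.03 grip 12.90
5.75 -3.36 t 15.37 mag x 5.72 y 0.83 z 71.51 yaw 1.7918 F x -2.79 y -0.47 z -0.73 grip 12.92
```

Contact comes at about 3.9. I'll push on to 14.6, about 10.7 mm of follower travel, with a force guard.

Run:
```python
from h import *
for x in (8,10,12,13.5,14.6):
    r=bot.servo_line(mag(x,71.5,.85),speed=15,until_force=7); bot.dwell(.15)
    F=[]
    for _ in range(4): F.append(np.array(bot.read_state()["ft_force"])[:2]@A); bot.dwell(.03)
    print(r,np.mean(F).round(2),end=" "); where()
    if r or np.mean(F)<-9: break
c=grab("wrist"); D=load("wrist"); cv2.imwrite("pics/w6.png",cv2.resize(c["image"][0:190,215:335],None,fx=3.1,fy=3.1))
t=held(); m=(t[...,1]<30)&(t[...,1]>-15)&(abs(t[...,0])<9)&(t[...,2]>12)&(t[...,2]<75)
k,l,st,_=cv2.connectedComponentsWithStats(m.astype(np.uint8)); i=1+np.argmax(st[1:,4]); X=t[l==i]; print("top row",st[i][1]," y rib/body",[(np.median(X[(abs(X[:,2]-z)<5)&(abs(X[:,0])<2)][:,1]).round(2)) for z in (25,35,45,52)])
```

```text
False -3.67 t 15.95 mag x 7.98 y 0.85 z 71.49 yaw 1.7917 F x -3.37 y -0.45 z 0.11 grip 12.69
False -4.37 t 16.52 mag x 9.96 y 0.83 z 71.53 yaw 1.7918 F x -4.19 y 0.01 z 0.59 grip 13.03
False -4.89 t 17.08 mag x 11.95 y 0.85 z 71.50 yaw 1.7918 F x -4.55 y 0.02 z -0.11 grip 12.89
False -5.39 t 17.62 mag x 13.41 y 0.82 z 71.55 yaw 1.7918 F x -5.35 y 0.11 z -0.13 grip 12.88
False -5.18 t 18.15 mag x 14.45 y 0.83 z 71.53 yaw 1.7917 F x -6.03 y 0.43 z 0.03 grip 12.66
top row 108  y rib/body [np.float64(2.88), np.float64(2.94), np.float64(2.92), np.float64(3.26)]
```

View pics/w6.png

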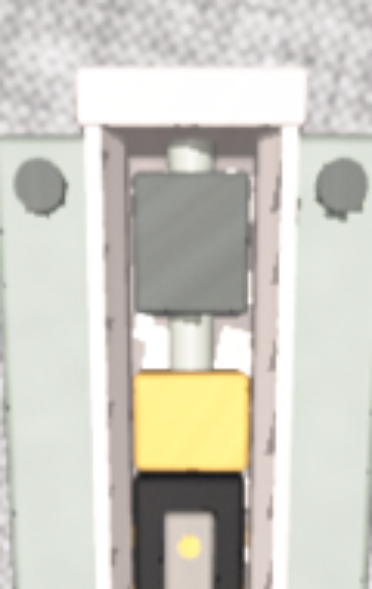

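The follower is driven back with the strip square against it, and the force of 5.3 N matches about 10 mm of travel. Next is guarded lowering. Landing on the stop would show at z≈68.6, the floor at z≈62.7.

Run:
```python
from h import *
for z in (68,65.5,64,63,62.3):
    r=bot.servo_line(mag(14.65,z,.85),speed=20,until_force=5); bot.dwell(.12); print(z,r,end=" "); where()
    if r: break
c=grab("wrist"); cv2.imwrite("pics/w7.png",cv2.resize(c["image"][0:190,215:335],None,fx=3.1,fy=3.1))
```

```text
68 False t 18.64 mag x 14.50 y 0.70 z 68.18 yaw 1.7917 F x -5.83 y 0.35 z 0.33 grip 12.94
65.5 False t 19.03 mag x 14.50 y 0.65 z 65.73 yaw 1.7917 F x -6.17 y -0.37 z 1.08 grip 12.78
64 False t 19.40 mag x 14.55 y 0.62 z 64.28 yaw 1.7918 F x -6.69 y -0.78 z 1.66 grip 12.44
63 False t 19.77 mag x 14.53 y 0.60 z 63.27 yaw 1.7917 F x -5.45 y -0.87 z 1.04 grip 12.82
62.3 False t 20.13 mag x 14.52 y 0.57 z 63.16 yaw 1.7918 F x -5.18 y 2.90 z 7.94 grip 12.33
```

The floor was reached at z=63.1, which matches TCP-to-underside, so the tail has dropped behind the stop. I'll release, rise and look.

Run:
```python
from h import *
bot.servo_line(mag(14.6,63.1,.8),speed=20); bot.dwell(.1); where()
bot.move_gripper(30); bot.dwell(.2); where()
bot.servo_line(mag(14.6,175,.85),speed=150); bot.dwell(.15); where()
c=grab("wrist"); cv2.imwrite("pics/w8.png",cv2.resize(c["image"],None,fx=1.4,fy=1.4))
P=cloud(load("wrist"));r=P[...,:2]-O; x=r@A; y=r@N
for x0 in range(-45,75,6):
    m=(abs(x-x0)<2)&(abs(y-.6)<2); print(x0,np.nanmedian(P[m][:,2]).round(1) if m.any() else None,end="; ")
D=load("wrist");crop(D,240,85,320,210,4,"pics/w8a.png");crop(D,235,240,325,390,4,"pics/w8b.png")
```

```text
t 20.53 mag x 14.48 y 0.64 z 63.24 yaw 1.7917 F x -5.42 y -0.58 z 0.54 grip 12.71
t 21.04 mag x 14.72 y 0.81 z 63.10 yaw 1.7919 F x -0.72 y 0.17 z 0.29 grip 29.63
t 22.09 mag x 14.63 y 1.19 z 173.94 yaw 1.7918 F x -0.51 y 0.79 z 0.56 grip 29.96
-45 58.2; -39 60.6; -33 60.6; -27 60.6; -21 60.4; -15 60.5; -9 60.5; -3 60.7; 3 60.4; 9 60.4; 15 60.4; 21 60.5; 27 236.1; 33 60.4; 39 60.6; 45 60.4; 51 60.5; 57 60.6; 63 60.2; 69 56.9;
```

View pics/w8.png

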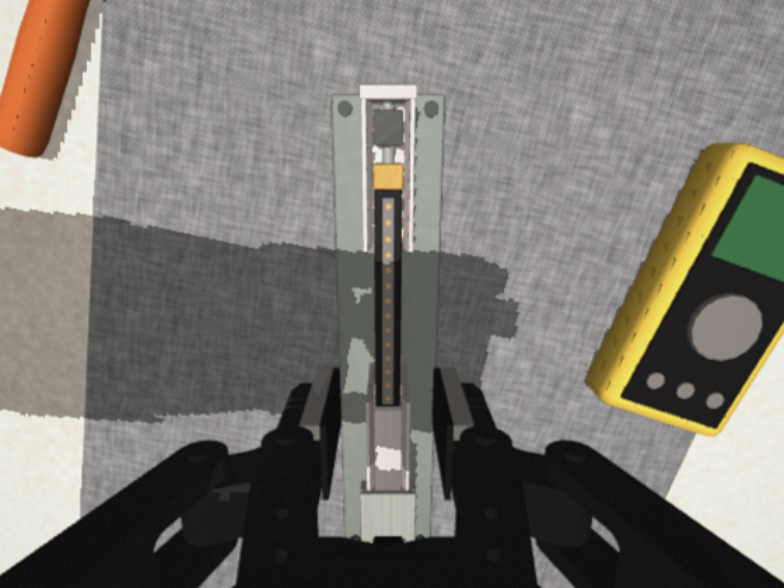

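View pics/w8b.png

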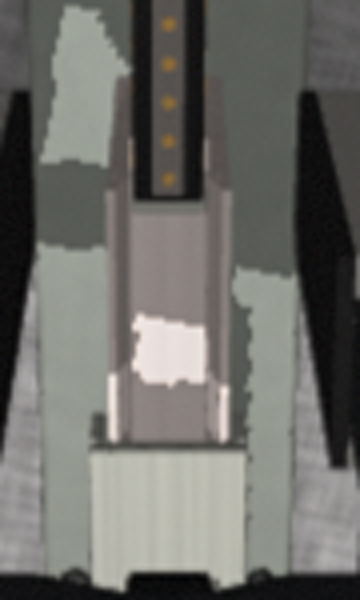

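The rib reads 60.5 mm along the whole length, so the strip is flat. The strip's tail is at crop (168,197) against the stop, whose top shows just behind it, and the rail edge is clear behind. I'll check the tab before gripping it.

Run:
```python
from h import *
bot.servo_line(mag(-190,175,.8),speed=250); bot.dwell(.3); where()
c=grab("wrist"); cv2.imwrite("pics/w9.png",cv2.resize(c["image"],None,fx=1.4,fy=1.4)); D=load("wrist")
P=cloud(D);r=P[...,:2]-O; x=r@A; y=r@N
m=(P[...,2]>90)&(P[...,2]<100)&(abs(y)<30)&(x>-170)&(x<-100); print("tab x",np.percentile(x[m],[1,99]),"y",np.percentile(y[m],[1,99]),np.median(P[m][:,2]))
m=(P[...,2]>64)&(P[...,2]<69)&(abs(y)<30)&(x>-170)&(x<-80); print("plate x",np.percentile(x[m],[.5,99.5]),"y",np.percentile(y[m],[1,99]))
```

```text
t 23.41 mag x -189.27 y 0.62 z 175.14 yaw 1.7928 F x 0.14 y -0.23 z -0.40 grip 30.09
tab x [-139.86469563 -126.67094664] y [-8.73189273  8.71792598] 95.12807208216913
plate x [-168.15222183  -99.04298134] y [-15.37033771  15.90288953]
```

View pics/w9.png

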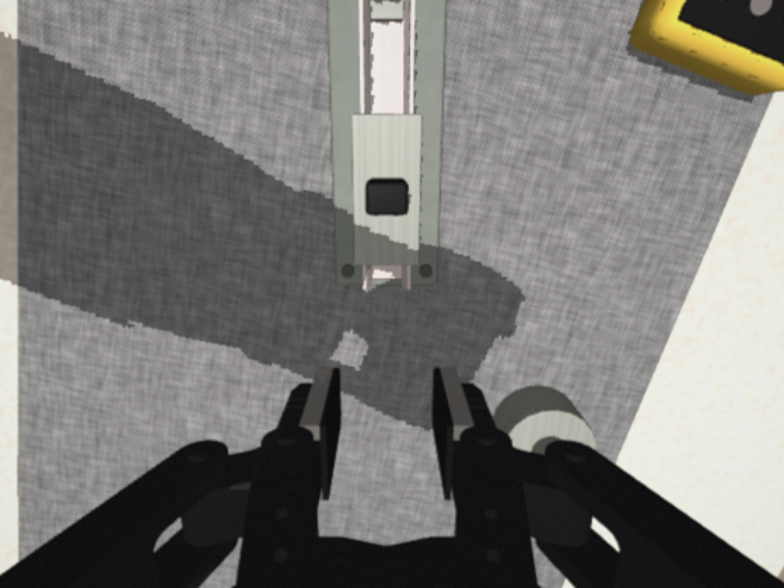

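The tab is at (387,197), measuring 14 x 18 mm with its top at 95 and centred at x=-133.3, so the opening is about 68 mm. I'll grip it gently across y and slide it shut.

Run:
```python
from h import *
bot.move_gripper(40,20)
bot.servo_line(mag(-133.3,150,.6),Q(YAW),speed=150); 
print(bot.servo_line(mag(-133.3,95,.6),speed=100,until_force=8)); bot.dwell(.2); where()
bot.move_gripper(0,25); where()
for x in (-120,-100,-85,-75,-70,-67,-65.5,-64.5,-63.5,-62.5):
    r=bot.servo_line(mag(x,95,.6),speed=40,until_force=12); bot.dwell(.1); print(x,r,end=" "); where()
    if r: break
    f=np.array(bot.read_state()["ft_force"])[:2]@A
    if f<-9: break
```

```text
False
t 25.18 mag x -133.41 y 0.34 z 95.69 yaw 1.7918 F x 0.22 y -0.24 z 0.20 grip 40.09
t 25.50 mag x -133.35 y 0.53 z 95.39 yaw 1.7918 F x 0.37 y 2.44 z 3.99 grip 17.19
-120 False t 26.08 mag x -119.33 y 0.52 z 95.36 yaw 1.7921 F x 1.87 y 2.61 z 5.31 grip 17.21
-100 False t 26.83 mag x -99.37 y 0.51 z 95.36 yaw 1.7921 F x 1.41 y 3.68 z 5.69 grip 17.28
-85 False t 27.46 mag x -84.29 y 0.53 z 95.35 yaw 1.7920 F x 3.26 y 2.16 z 6.71 grip 17.33
-75 False t 27.96 mag x -74.22 y 0.51 z 95.40 yaw 1.7921 F x 2.36 y 2.28 z 5.73 grip 17.11
-70 False t 28.33 mag x -69.33 y 0.51 z 95.37 yaw 1.7920 F x 1.78 y 3.52 z 7.25 grip 16.88
-67 False t 28.68 mag x -66.54 y 0.54 z 95.35 yaw 1.7919 F x 1.29 y 2.92 z 6.40 grip 17.19
-65.5 False t 29.03 mag x -65.22 y 0.53 z 95.37 yaw 1.7919 F x -1.32 y 2.76 z 6.76 grip 17.38
-64.5 False t 29.38 mag x -64.88 y 0.53 z 95.40 yaw 1.7917 F x -5.46 y 2.99 z 6.28 grip 17.37
-63.5 False t 29.73 mag x -64.79 y 0.52 z 95.44 yaw 1.7913 F x -12.53 y 2.19 z 4.58 grip 17.51
```

The rail hit its hard stop at tab x≈-64.8, fully shut. I'll release, retreat and check.

Run:
```python
from h import *
bot.move_gripper(40); bot.dwell(.2); where()
p=bot.read_state()["ee_pos"]
bot.servo_line([p[0],p[1],175],speed=150); bot.servo_line(mag(-130,185,.8),speed=200); bot.dwell(.3); where()
c=grab("wrist"); cv2.imwrite("pics/w10.png",cv2.resize(c["image"],None,fx=1.4,fy=1.4)); D=load("wrist")
P=cloud(D);r=P[...,:2]-O; x=r@A; y=r@N
m=(P[...,2]>90)&(P[...,2]<100)&(abs(y)<30)&(x>-100)&(x<-40); print("tab x",np.percentile(x[m],[1,99]),"y",np.percentile(y[m],[1,99]))
m=(P[...,2]>64)&(P[...,2]<69)&(abs(y)<15)&(x>-120)&(x<20); print("plate x",np.percentile(x[m],[.5,99.5]))
for x0 in range(-25,72,8):
    m=(abs(x-x0)<2)&(abs(y)<2); print(x0,np.nanmedian(P[m][:,2]).round(1) if m.any() else None,end="; ")
```

```text
t 30.28 mag x -63.33 y 0.60 z 94.93 yaw 1.7920 F x 0.65 y -0.02 z -1.33 grip 39.59
t 31.75 mag x -129.35 y 0.76 z 184.81 yaw 1.7927 F x -0.08 y -0.03 z -0.12 grip 40.10
tab x [-71.50597452 -58.12260849] y [-8.24875211  9.18132155]
plate x [-99.57700883 -30.55525491]
-25 60.3; -17 60.3; -9 60.5; -1 60.5; 7 60.4; 15 None; 23 None; 31 None; 39 None; 47 None; 55 None; 63 None; 71 None;
```

View pics/w10.png

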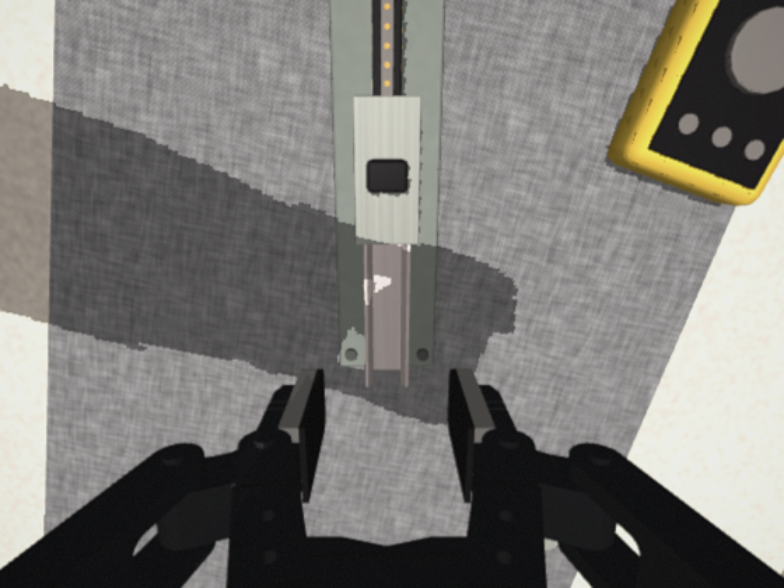

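The rail's leading edge is at x=-30.5 and the tab centre at -64.8, with the tab at (387,176) in the picture. The rail covers the strip's end, the strip is level at 60.4, and the gripper is clear, so I'm handing in.

Run:
```python
from h import *
bot.finish_job()
```

```text
the job is handed in; nothing more can be done
```

The strip is loaded flat in the channel between stop and follower, and the cover rail is slid shut over its end. I handed the job in at about 32 s, with the gripper open and clear.

- **Loading:** I picked the middle-sized strip (119.7 mm measured; the look-alikes were about 88 and 160 mm). I held it just above the stop and pushed the follower back about 10.5 mm at roughly 5.5 N. It reached the floor with no sign of catching on the stop. The highest pushing force I read was about 8 N, as it touched the floor, against the 25 N limit.
- **Rail:** I slid it by its tab until it met its hard stop at about 12 N, then let go.
- **Last checks:**
  - The strip's rib read 60.3–60.7 mm above the bench along its length, against 60 expected for a flat strip. After the rail was shut I could only re-measure part of it.
  - The rail's leading edge read -30.5 mm and the tab centre -64.8 mm, against -30 and -65 for fully shut.
  - I took no final overview picture of the other things on the bench, but felt no contact with them.
- **Disagreements:** The wrist camera was about 0.5 mm off sideways, so I aligned the strip to the channel relative to the jaws. The fingertips may have touched the bench lightly (6.5 N) while gripping the strip.

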